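# Wind a safe's time-lock movement and start its timing test

### The arm

A 6-joint arm with a two-finger parallel gripper is mounted at the origin on the work surface. World frame = base frame: x ahead of the robot, y to its left, z up, the work surface at z = 0. Lengths are in m, angles in rad, forces in N, time in s.
With the tool pointing down it reaches from about 0.35 to 0.775 m from the base axis. Payload 5.5 kg.
Tool frame: the origin (TCP) lies on the centre line of the jaws, within the pads' length; the fingertips stand 11 mm ahead of it and the grasp point (between the pads) lies 8 mm behind it; z points along the fingers, y is the line along which they close (so a half turn about z gives the same grasp; the last joint's range is limited). The gripper opens to 85 mm and grips with 20 to 120 N. Pads are 22 mm wide; open, the fingers measure 114 mm over their backs; the gripper's body (76 mm by 85 mm) begins 54 mm behind the grasp point. The pads swing forward as they close: fully open they stand 13 mm farther back than shut.
Start: joints at [-0.14, 0.313, 0.046, 1.304, 0, 1.431], TCP at [0.575, -0, 0.242] pointing down, gripper open.
Joint ranges: [-2.76, 2.76], [-0.86, 1.69], [-1.03, 1.26], [-2.2, 2.34], [-1.47, 1.5], [-3.14, 3.14]. Speed limits (rad/s): [2.57, 2.57, 3.14, 3.14, 3.14, 3.14].

### API

Orientations are given as a unit quaternion [w, x, y, z].
In Python, from workcell import env, viewer, order, models gives the robot as it stands.
- The arm moves only by the tool drive_tool, never from a script. Its argument "series" is a list that holds one entry, the list of rows, each a list of 6 numbers: the shift along the tool's x, y, z each as a share of 120 mm, from -1 to 1, then the turn, a rotation vector about the tool's x, y, z each as a share of 180 degrees, from -1 to 1. A call has 1 to 20 rows; each row shifts and turns the commanded pose from where the row before left it, along the tool's axes as they then stand; what a row does not reach is not made up. A row lasts 1/8 s, in which the tool goes at most 62.5 mm and 10.7 degrees, less where a joint would pass 70% of its speed; a pose out of reach is approached as far as the arm can. A call with a number of a shift or a turn outside -1 to 1 is refused whole. A call with a gripper value outside its range is refused whole. "jaw" is the opening, from -1 (shut) to 1 (fully open), set as the call begins (left out, the last holds). The fingers move at their own pace and stop on an object; "grip_force" is the grip in N (left out, the last holds). Time passes only in rows, so rows that do not move let the fingers close. It gives the time, the measured TCP pose, the force, the opening and the grip force at its end, in the units of the state.
- env.get_state(): the state, without advancing time (a new reading comes with each control period).
- viewer.read_camera(name): name is "scene" or "side" or "wrist"; returns the picture (480x640x3 uint8, red, green, blue); there is no depth.
- viewer.camera_info(name): a dict with "intrinsics" (3x3 intrinsics, pixels), "R" (3x3) and "t" (3): a world point X has camera coordinates R X + t; the wrist camera has in their place "T_tool_cam" (4x4, takes a point from camera to tool coordinates, whose origin is the TCP and whose axes are the flange's). Camera axes: x right, y down, z forward; pixel columns grow to the right and rows downward; lengths in m; the calibration is good to about 2 mm. The wrist camera is an equidistant fisheye: a pixel r from the principal point sees the ray r / f radians off the axis. A picture is of the moment at which its call begins: read the wrist's pose just before it. camera_info takes no time and is no camera call.
- order.hand_in(): hands the job in; it is judged then, once.
Trained networks look in the newest picture that a camera, given by its name, has taken for a name from the list of things; names that differ only in an ending like _2 or _b are one class to them, and where a whole thing is asked for, a point or a joint stands for the part that bears it (a point fixed in the world has none). Each returns a list of dicts, best first, with "score" (0 to 1); they miss things now and then, are a little off and sometimes report something else, mostly with a low value. They report only what shows in the picture. A call takes as long as a camera call.
- models.silhouettes(label, camera): "region" (480x640 bool, what is visible of it) and "location" ([column, row] in pixels, amid what is visible of it).
The state is a dict: "clock": time; "joint_pos": joint angles; "qvel": joint speeds; "tau": joint torques, N m; "tcp_pos": TCP position; "orientation": TCP orientation; "wrist_force": force on the tool from outside, world axes, zero at the start; "ft_torque": the same for the moment, N m; "finger_gap": finger opening in m; "grip_force": force on a finger pad.
Only numpy, scipy, OpenCV 4.12 (cv2) and the standard library are available. Lean on these libraries where they do the work, as an engineer would, in place of code of your own. Each camera call takes 0.05 s, during which the arm holds its last target. There are 200 camera calls.

### The job

The time-lock movement clamped on the tilted stand is to be timed. Wind it fully with its winged brass key, clockwise in as many part turns as it takes, until the key comes up against its stop and the dial hand points to the last mark; only then push the black-knobbed start lever on the timing recorder right over. Leave the other things on the bench where they are and let go of everything at the end.

Things in the scene. Friction and masses are not known exactly. Their poses are not given: they have to be found in the camera images.
- key_grip (a point): Centre of the brass winding key's two round wings: a flat plate 46 mm long (point x), 10 mm thick (point y: pinch here), 24 mm high (point z, 12 mm either side). z is the turning axis, pointing out of the movement's face and leaning 35 degrees from vertical to the stand's front. The flat face lies 38 mm below this point along the axis; the key winds clockwise, looking at the face.
- key (a joint): Winding of the key in rad: 0 run down, growing as it is turned clockwise, 5.5 fully wound against its stop. 0.15 to 0.25 N m turns it; a ratchet keeps it where it is let go.
- pointer_tip (a point): Tip of the small dark hand of the winding dial (53 mm dia, centred 51 mm up the slope from the key's axis, 8 mm proud of the face). It turns with the key, clockwise through 240 degrees: from the first long mark (lower left, run down) to the last long mark (lower right, fully wound).
- stand: Tilted steel stand with the grey movement, fixed to the bench. Base 150 x 120 mm; origin at the base underside, 5 mm in front of the base centre; -x is its front; highest point 135 mm.
- recorder: Timing recorder, a grey box 130 x 110 x 50 mm (x, y, z) fixed to the bench, origin in the centre of its underside, -x its front, with a start lever on top. It may stand left or right of the stand; the bench supply, a 60 mm high box without lever, is on the other side.
- start_tip (a point): Centre of the black ball knob (26 mm dia) of the start lever. The lever is a 10 mm rod, 60 mm from pivot to knob centre; the pivot lies 25 mm in front (-x) of the recorder's centre, 72 mm above its underside, and its axis is the recorder's y. A 70 x 50 mm block, 25 mm high, carries it.
- start (a joint): Start lever angle in rad: 0 leaning 0.5 rad from upright to the recorder's front (-x); 1.0 leaning 0.5 rad to its back (+x), the on position. It stays where it is left.
- screwdriver: Bystander, leave alone: screwdriver, 160 mm long, lying; origin at its middle.
- cylinder: Bystander, leave alone: brass profile lock cylinder, 60 x 30 x 33 mm, lying.
- padlock: Bystander, leave alone: brass padlock lying flat, body 50 x 45 x 24 mm.
- oil: Bystander, leave alone: small white oil bottle, 40 mm dia, 100 mm tall, standing.
- jar: Bystander, leave alone: glass jar with steel lid, 60 mm dia, 60 mm tall.
- blank: Bystander, leave alone: steel key blank lying flat, 70 mm long, 5 mm thick.
- cup: Bystander, leave alone: steel parts bowl, 70 mm dia, 50 mm tall.

How it is judged:
By the outcome, as a careful person would: the job done as asked, in the order asked, and still so for the second after the job is handed in, with the robot touching nothing.
It also fails if it takes over 54 s, if anything falls off the work surface, if the arm or the gripper's body presses on something with over 40 N, if the wrist force passes 120 N, or if a joint passes its speed limit or range.

## Working session

There is one attempt and no reset: what is moved stays moved. The work goes in short steps, Python scripts to look and compute and a tool call to move; the robot and the scene stay as the last step left them, time stands still between calls to the robot, and variables do not carry over. Pictures are saved under pics/ and viewed, at most 10 in all, crops included, and the job is handed in when it is done.

Besides the shell and the picture viewer there is one more tool, called after "Emit:" as name(argument=value, ...), one argument or row to a line, values as JSON. drive_tool: Moves the arm, as the interface text tells. Its arguments: {"type":"object","properties":{"series":{"type":"array"},"jaw":{"type":"number"},"grip_force":{"type":"number"}},"required":["series"]}

```bash
mkdir -p pics; cat > h.py <<'E'
import numpy as np, cv2
from scipy.spatial.transform import Rotation as Rn
from workcell import env, viewer, order, models
def ray(cam,px):
    i=viewer.camera_info(cam); K=np.array(i["intrinsics"]);R=np.array(i["R"]);t=np.array(i["t"])
    d=R.T@np.linalg.solve(K,[px[0],px[1],1]); return -R.T@t, d/np.linalg.norm(d)
def wpose():
    s=env.get_state();q=s["orientation"];T=np.eye(4);T[:3,:3]=Rn.from_quat([q[1],q[2],q[3],q[0]]).as_matrix();T[:3,3]=s["tcp_pos"];return T
def wray(px,T):
    i=viewer.camera_info("wrist");K=np.array(i["intrinsics"]);M=T@np.array(i["T_tool_cam"])
    v=np.array([(px[0]-K[0,2])/K[0,0],(px[1]-K[1,2])/K[1,1]]);r=np.linalg.norm(v)
    d=np.array([*(v/max(r,1e-9)*np.sin(r)),np.cos(r)]);return M[:3,3],M[:3,:3]@d
def tri(rays):
    A=sum(np.eye(3)-np.outer(d,d) for o,d in rays);b=sum((np.eye(3)-np.outer(d,d))@o for o,d in rays)
    X=np.linalg.solve(A,b);return X,[np.linalg.norm(np.cross(X-o,d)) for o,d in rays]
def proj(cam,X):
    i=viewer.camera_info(cam);c=np.array(i["R"])@X+np.array(i["t"]);p=np.array(i["intrinsics"])@c;return p[:2]/p[2]
def onz(r,z):
    o,d=r;return o+d*(z-o[2])/d[2]
def cams(names=("scene","side","wrist")):
    return {n:viewer.read_camera(n) for n in names}
def save(im,name): cv2.imwrite("pics/"+name,np.ascontiguousarray(im[...,::-1]))
E
cat > a.py <<'E'
from h import *
np.set_printoptions(precision=4,suppress=True)
T=wpose();C=cams();save(np.vstack([np.hstack([cv2.resize(C["scene"],(400,300)),cv2.resize(C["side"],(400,300))]),np.hstack([cv2.resize(C["wrist"],(400,300)),np.zeros((300,400,3),np.uint8)])]),"a.png")
for n in C: save(C[n],n+"0.png")
for l in ["key_grip","pointer_tip","start_tip","stand","recorder","oil","jar","cup"]:
    rs=[]
    for c in C:
        r=models.silhouettes(l,c)
        if r:
            print(l,c,[(round(x["score"],2),np.round(x["location"]),x["region"].sum()) for x in r[:2]])
            rs.append(wray(r[0]["location"],T) if c=="wrist" else ray(c,r[0]["location"]))
    if len(rs)>1: print("  ",*tri(rs))
print(env.get_state()["clock"],T)
print({c:{k:np.round(v,3) for k,v in viewer.camera_info(c).items()} for c in C})
E
python3 a.py
```

```text
key_grip scene [(0.81, array([326., 219.]), np.int64(327))]
key_grip side [(0.78, array([346., 243.]), np.int64(405))]
key_grip wrist [(0.61, array([313., 198.]), np.int64(1983))]
   [0.5672 0.0237 0.1101] [np.float64(0.0027663541904126873), np.float64(0.004820213900019986), np.float64(0.003546926836276923)]
pointer_tip wrist [(0.77, array([393., 178.]), np.int64(228))]
start_tip scene [(0.62, array([130., 235.]), np.int64(381))]
start_tip side [(0.44, array([216., 359.]), np.int64(1575)), (0.43, array([380., 114.]), np.int64(122))]
   [ 0.7136 -0.0302  0.1029] [np.float64(0.27154459415324905), np.float64(0.27154459415324916)]
stand scene [(0.83, array([342., 278.]), np.int64(7503)), (0.75, array([328., 220.]), np.int64(345))]
stand side [(0.93, array([313., 264.]), np.int64(6754))]
stand wrist [(0.67, array([383., 172.]), np.int64(23751))]
   [0.6292 0.031  0.0389] [np.float64(0.005262680337583209), np.float64(0.004775811054257874), np.float64(0.000687916088419613)]
recorder scene [(0.78, array([147., 290.]), np.int64(5637))]
recorder side [(0.71, array([355., 165.]), np.int64(2227)
[... 1443 characters left out ...]
1],
       [ 0.658, -0.158, -0.736],
       [-0.722,  0.142, -0.677]]), 't': array([-0.12 , -0.325,  1.482])}, 'side': {'intrinsics': array([[618.485,   0.   , 329.487],
       [  0.   , 618.485, 234.014],
       [  0.   ,   0.   ,   1.   ]]), 'R': array([[-0.992, -0.124,  0.009],
       [-0.098,  0.739, -0.667],
       [ 0.076, -0.662, -0.745]]), 't': array([0.595, 0.122, 1.11 ])}, 'wrist': {'intrinsics': array([[371.648,   0.   , 323.338],
       [  0.   , 371.648, 232.58 ],
       [  0.   ,   0.   ,   1.   ]]), 'T_tool_cam': array([[-0.   , -0.958, -0.288,  0.073],
       [ 1.   , -0.   ,  0.001,  0.   ],
       [-0.001, -0.288,  0.958, -0.132],
       [ 0.   ,  0.   ,  0.   ,  1.   ]])}}
```

View pics/a.png

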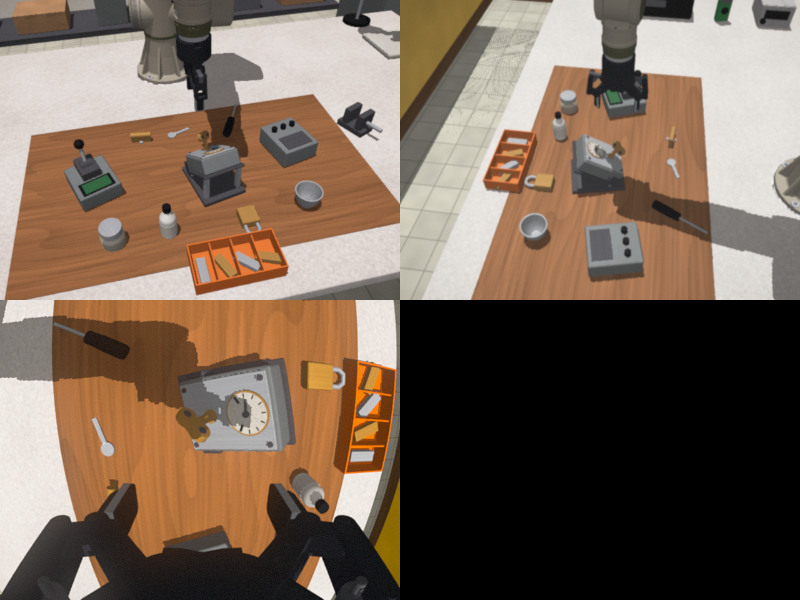

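The montage shows the stand in the middle, with the recorder on the scene's left (-y) and the supply on the right. I'll crop in for detail.

```bash
python3 - <<'E'
import cv2,numpy as np
w=cv2.imread("pics/wrist0.png")[80:250,270:490];s=cv2.imread("pics/scene0.png");d=cv2.imread("pics/side0.png")
a=cv2.resize(w,None,fx=2,fy=2,interpolation=2) #440x340
b=cv2.resize(s[190:340,280:405],(283,340),interpolation=2)
c=cv2.resize(s[210:350,80:220],(260,260),interpolation=2);e=cv2.resize(d[90:200,310:420],(260,260),interpolation=2);f=cv2.resize(d[200:320,260:380],(260,260),interpolation=2)
o=np.zeros((600,790,3),np.uint8);o[:340,:440]=a;o[:340,440:723]=b;o[340:,:260]=c;o[340:,260:520]=e;o[340:,520:780]=f
cv2.imwrite("pics/b.png",o)
E
```

```text
(no output)
```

View pics/b.png

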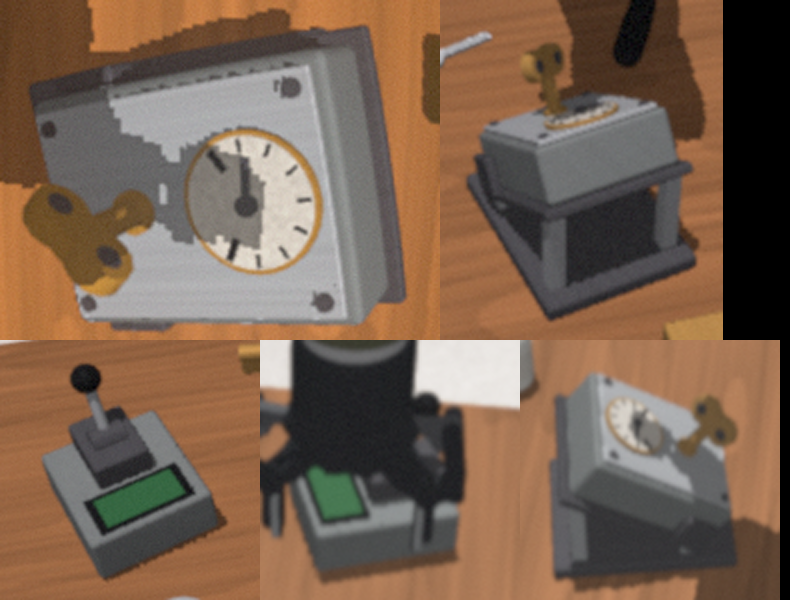

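```bash
cat > fit.py <<'E'
from h import *
from scipy.optimize import least_squares
np.set_printoptions(precision=4,suppress=True)
T=np.array([[0,1,-.0018,.5745],[1,0,.0002,.0001],[.0002,-.0019,-1,.2414],[0,0,0,1]])
def axes(p): 
    R=Rn.from_euler('z',p).as_matrix();c,s=np.cos(np.radians(35)),np.sin(np.radians(35))
    return R@[-s,0,c],R@[c,0,s],R@[0,1,0]   # out, upslope, left
def wproj(X,T):
    i=viewer.camera_info("wrist");K=np.array(i["intrinsics"]);c=np.linalg.inv(T@np.array(i["T_tool_cam"]))@np.append(X,1)
    th=np.arctan2(np.hypot(c[0],c[1]),c[2]);v=c[:2]/np.hypot(c[0],c[1])*th*K[0,0];return v+K[:2,2]
W=lambda X:wproj(X,T);S=lambda X:proj("scene",X);D=lambda X:proj("side",X)
def model(x):
    K=x[:3];a,u,l=axes(x[3]);w,s1,s2,g=x[4:8];F=K-.038*a;C=F+.051*u+.008*a
    e=lambda k:-np.cos(g)*0+K+k*.012*(np.cos(g)*u+np.sin(g)*l)
    return [(W,F+s1*u+w*l,(294,145)),(W,F+s2*u+w*l,(415,123.5)),(W,F+s2*u-w*l,(431,231)),(W,F+s1*u-w*l,(314,231.5)),
     (W,C,(396.5,180)),(S,C,(343.2,239.4)),(D,C,(312.6,238.8)),(W,K,(312.5,195)),(S,K,(325.5,217.3)),(D,K,(350.5,237)),
     (W,e(1),(325,208.5)),(W,e(-1),(300,181.5))]
if __name__=="__main__":
    res=lambda x:np.concatenate([f(X)-p for f,X,p in model(x)])
    best=None
    for g in (-2,-.8,.8):
        r=least_squares(res,[.567,.024,.115,0.1,.04,-.02,.08,g],loss="soft_l1")
        print(r.cost,r.x)
        if best is None or r.cost<best.cost: best=r
    print(res(best.x).reshape(-1,2));np.save("fit.npy",best.x)
    x=best.x;a,u,l=axes(x[3]);C=x[:3]-.030*a+.051*u
    # pointer
    n=a;o=None
    for nm,p in dict(tip=(392.5,160),hub=(392.5,182.5),m0=(377.5,160),m1=(386.5,205)).items():
        o,d=wray(p,T);P=o+d*((C-o)@n)/(d@n)-C;print(nm,np.degrees(np.arctan2(-P@l,P@u)),np.linalg.norm(P))
    # knob
    r1=ray("scene",(80+86*140/260,210+38*140/260));r2=ray("side",(380,113.5));print("knob",tri([r1,r2]))
    print("recorder top", [onz(ray("scene",(80+q[0]*.5385,210+(q[1]-340)*.5385)),.05) for q in [(44,460),(107,548),(213,497),(150,410)]])
E
python3 fit.py
```

```text
15.614457796990994 [ 0.5673  0.0224  0.1155  0.203   0.0385 -0.0377  0.0692 -0.8594]Traceback (most recent call last):
  File "fit.py", line 22, in <module>
    r=least_squares(res,[.567,.024,.115,0.1,.04,-.02,.08,g],loss="soft_l1")
    return func(*args, **kwargs)
    result = trf(vector_fun.fun, vector_fun.jac, x0, f0, J0, lb, ub, ftol, xtol,
                 gtol, max_nfev, x_scale, loss_function, tr_solver,
                 tr_options.copy(), verbose, callback=callback_wrapped)
    return trf_no_bounds(
        fun, jac, x0, f0, J0, ftol, xtol, gtol, max_nfev, x_scale,
        loss_function, tr_solver, tr_options, verbose, callback=callback)
    J = jac(x)
    self._update_jac()
    ~~~~~~~~~~~~~~~~^^
    self.J = self.jac_wrapped(xp_copy(self.x), f0=self.f)
             ~~~~~~~~~~~~~~~~^^^^^^^^^^^^^^^^^^^^^^^^^^^^
    J, dct = approx_derivative(
             ~~~~~~~~~~~~~~~~~^
        self.fun,
        ^^^^^^^^^
    ...<2 lines>...
        **self.finite_diff_options,
        ^^^^^^^^^^^^^^^^^^^^^^^^^^^
    )
    ^
    J, _nfev = _dense_difference(fun_wrapped, x0, f0, h,
        
[... 440 characters left out ...]
n np.atleast_1d(self.fun(x))
                         ~~~~~~~~^^^
    return self.f(x, *self.args, **self.kwargs)
           ~~~~~~^^^^^^^^^^^^^^^^^^^^^^^^^^^^^^
  File "fit.py", line 19, in <lambda>
    res=lambda x:np.concatenate([f(X)-p for f,X,p in model(x)])
                                 ~^^^
  File "fit.py", line 11, in <lambda>
    W=lambda X:wproj(X,T);S=lambda X:proj("scene",X);D=lambda X:proj("side",X)
                                                                ~~~~^^^^^^^^^^
  File "h.py", line 17, in proj
    i=viewer.camera_info(cam);c=np.array(i["R"])@X+np.array(i["t"]);p=np.array(i["intrinsics"])@c;return p[:2]/p[2]
ValueError: time passes only in moves, steps and waits
```

```bash
python3 - <<'E'
s=open("h.py").read()
s=s.replace("def ray(","import functools\n@functools.cache\ndef ci(c): return viewer.camera_info(c)\ndef ray(",1).replace("i=viewer.camera_info","i=ci")
open("h.py","w").write(s)
f=open("fit.py").read().replace("i=viewer.camera_info","i=ci").replace("(-2,-.8,.8)","(-.8,)")
open("fit.py","w").write(f)
E
python3 fit.py
```

```text
15.614457798639073 [ 0.5673  0.0224  0.1155  0.203   0.0385 -0.0377  0.0692 -0.8594]
[[ 0.2906 -2.7052]
 [-0.0057 -1.0985]
 [-0.0973 -1.175 ]
 [-0.5192 -2.0233]
 [-0.7257  1.6016]
 [-1.7416 -1.7391]
 [-0.1685 -1.3063]
 [ 0.2942  1.5962]
 [ 0.2859  0.6118]
 [-3.4193  0.4834]
 [-0.6893  0.0172]
 [ 1.536   3.4748]]
tip -88.94035039993182 0.01534239898545586
hub 169.57688785950523 0.0026809704433795522
m0 -124.47596138596232 0.019911611747211552
m1 121.72996963508386 0.019623269276586794
knob (array([ 0.5375, -0.2975,  0.1334]), [np.float64(0.004545418350768904), np.float64(0.004545418350768996)])
recorder top [array([ 0.5463, -0.3496,  0.05  ]), array([ 0.6631, -0.2949,  0.05  ]), array([ 0.6261, -0.2057,  0.05  ]), array([ 0.5022, -0.2553,  0.05  ])]
```

```bash
cat > plan.py <<'E'
from fit import *
def target(K,psi,g):
    a,u,l=axes(psi);x=np.cos(g)*u+np.sin(g)*l;z=-a;return np.column_stack([x,np.cross(z,x),z])
def delta(P,R=None):
    T=wpose();d=T[:3,:3].T@(P-T[:3,3])/.12
    v=None if R is None else Rn.from_matrix(T[:3,:3].T@R).as_rotvec()/np.pi
    return d,v
if __name__=="__main__":
    x=np.load("fit.npy");K=x[:3];a,u,l=axes(x[3]);R=target(K,x[3],x[7]);T=wpose()
    zc=T[:3,2];ax=np.cross(zc,-a);ang=np.arcsin(np.linalg.norm(ax));ax/=np.linalg.norm(ax)
    R1=Rn.from_rotvec(ax*ang).as_matrix()@T[:3,:3]
    P=K+.09*a
    print("P",P,"tool shift",delta(P)[0]*.12,"tilt",Rn.from_matrix(T[:3,:3].T@R1).as_rotvec()/np.pi)
    print("then",Rn.from_matrix(R1.T@R).as_rotvec()/np.pi, env.get_state()["joint_pos"])
E
python3 plan.py
```

```text
P [0.5167 0.012  0.1892] tool shift [ 0.012  -0.0583  0.0531] tilt [-0.1904  0.0392 -0.    ]
then [-0.     -0.      0.7089] [-0.1396  0.3132  0.0461  1.3036 -0.      1.4312]
```

Emit:
drive_tool(
  series=[
    [[0.033,-0.162,0.148,0,0,0],[0.033,-0.162,0.148,0,0,0],[0.034,-0.162,0.147,0,0,0],[0,0,0,-0.0476,0.0098,0],[0,0,0,-0.0476,0.0098,0],[0,0,0,-0.0476,0.0098,0],[0,0,0,-0.0476,0.0098,0],[0,0,0,0,0,-0.0587],[0,0,0,0,0,-0.0587],[0,0,0,0,0,-0.0587],[0,0,0,0,0,-0.0587],[0,0,0,0,0,-0.0587],[0,0,0,0,0,-0.0587],[0,0,0,0,0,-0.0587],[0,0,0,0,0,-0.0587],[0,0,0,0,0,-0.0587],[0,0,0,0,0,-0.0587],[0,0,0,0,0,-0.0587],[0,0,0,0,0,-0.0587],[0,0,0,0,0,-0.0587]],
  ],
  jaw=0.1,
  grip_force=60,
)

```text
clock: 3.85
tcp_pos: [0.5166, 0.012, 0.1893]
orientation: [0.294, -0.386, 0.872, -0.064]
wrist_force: [-0.4, -0.1, -0.4]
finger_gap: 0.0472
grip_force: 0.0
```

Emit:
drive_tool(
  series=[
    [[0,0,0,0,0,-0.0587],[0,0,0,0,0,-0.0587],[0,0,0,0,0,-0.0587],[0,0,0,0,0,-0.0587],[0,0,0,0,0,-0.0587],[0,0,0,0,0,-0.0587],[0,0,0,0,0,-0.0587],[0,0,0,0,0,-0.0587],[0,0,0,0,0,-0.0587],[0,0,0,0,0,0]],
  ],
)

```text
clock: 5.1
tcp_pos: [0.5166, 0.012, 0.1893]
orientation: [-0.152, 0.903, -0.308, 0.259]
wrist_force: [0.0, 0.3, 0.2]
finger_gap: 0.0472
grip_force: 0.0
```

```bash
cat > b.py <<'E'
from plan import *
T=wpose();C=cams();x=np.load("fit.npy");np.save("T1.npy",T)
print(env.get_state()["joint_pos"],env.get_state()["clock"]);R=target(x[:3],x[3],x[7]);a=axes(x[3])[0]
print(delta(x[:3]-.008*a,R))
w=C["wrist"];p=wproj(x[:3],T);print("K in wrist",p)
save(np.hstack([w, ])[:, :],"w1.png")
r=models.silhouettes("key_grip","wrist");print([(q["score"],q["location"],q["region"].sum()) for q in r[:2]])
big=w[:,:].copy();cv2.circle(big,tuple(int(round(v)) for v in p),3,(255,0,0),1);save(big,"w1.png")
E
python3 b.py
```

```text
[-0.2879 -0.176  -0.8106  0.3829  0.2737 -2.6932] 5.25
(array([ 0.0004, -0.0002,  0.8166]), array([ 0.    , -0.    , -0.0005]))
K in wrist [323.4912 243.2516]
[(0.62, [329.2, 243.6], np.int64(1219))]
```

View pics/w1.png

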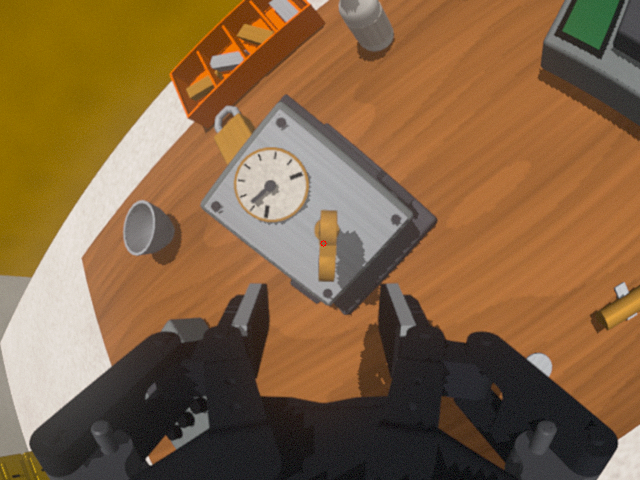

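The plate is at column 328, rows 210–281 (predicted 323, 243), aligned with the jaws. I'll refit with both wrist views.

```bash
cat > fit2.py <<'E'
from plan import *
T1=np.load("T1.npy");x0=np.load("fit.npy");V=lambda X:wproj(X,T1)
def m2(x):
    K=x[:3];a,u,l=axes(x[3]);w,s1,s2,g=x[4:8];F=K-.038*a;C=F+.051*u+.008*a
    e=lambda k:K+k*.023*(np.cos(g)*u+np.sin(g)*l)
    return [(V,K,(328,246)),(V,C,(272,185)),(V,F+s2*u+w*l,(216,206)),(V,F+s2*u-w*l,(281,124)),(V,F+s1*u+w*l,(328,293)),(V,F+s1*u-w*l,(396,219)),(V,e(1),(327.5,281)),(V,e(-1),(329,210))]
for nm,fs in (("new",m2),("both",lambda x:model(x)+m2(x))):
    res=lambda x:np.concatenate([f(X)-p for f,X,p in fs(x)])
    r=least_squares(res,x0,loss="soft_l1",x_scale=.01);x=r.x
    print(nm,r.cost,x);print(res(x).reshape(-1,2)[-8:])
    a=axes(x[3])[0];print(delta(x[:3]-.008*a,target(x[:3],x[3],x[7])))
np.save("fit2.npy",x)
a,u,l=axes(x[3]);C=x[:3]-.030*a+.051*u
for nm,p in dict(tip=(250,205),hub=(270,187),m0=(266,211),m1=(295,176)).items():
    o,d=wray(p,T1);P=o+d*((C-o)@a)/(d@a)-C;print(nm,np.degrees(np.arctan2(-P@l,P@u)),np.linalg.norm(P))
E
python3 fit2.py
```

```text
new 139.42036007457915 [ 0.5677  0.0238  0.1059  0.2188  0.0395 -0.0345  0.0762 -0.8472]
[[ -0.0367  -0.5483]
 [  0.4874   3.5181]
 [  0.4473   0.1229]
 [  0.0776  -0.9552]
 [  0.1406  -0.0239]
 [ -0.3356   0.2292]
 [ -0.3415 -69.9398]
 [ -0.3006  67.8743]]
(array([-0.0349,  0.0238,  0.8852]), array([ 0.0019, -0.0022, -0.0083]))
both 166.15561048697901 [ 0.5657  0.0218  0.1127  0.2104  0.0385 -0.0349  0.072  -0.8395]
[[ -0.6737  -0.8143]
 [ -1.1871   1.152 ]
 [  2.4739   0.3356]
 [  2.774   -0.1942]
 [  0.5697   0.1043]
 [  0.6423   1.0291]
 [ -1.0501 -71.2726]
 [ -0.8697  68.5362]]
(array([-0.014 ,  0.0199,  0.8281]), array([ 0.0009, -0.001 , -0.0086]))
tip -81.25197284600829 0.020255524692844886
hub -85.48958479158055 0.000833060444180847
m0 -117.64577652157311 0.018132798253609056
m1 117.39808786884781 0.01831053401565588
```

```bash
sed -i 's/(V,e(1),(327.5,281)),(V,e(-1),(329,210))/(V,e(-1),(327.5,281)),(V,e(1),(329,210))/' fit2.py; python3 fit2.py
```

```text
new 2.9062420381972016 [ 0.5631  0.02    0.1175  0.2178  0.0377 -0.0327  0.0728 -0.8882]
[[ 0.252   0.3704]
 [-2.0297  1.3806]
 [ 0.5183 -0.0856]
 [ 0.2429 -1.1408]
 [ 0.1643 -0.1225]
 [-0.2231  0.1694]
 [ 0.0125 -0.4706]
 [ 0.0071  0.0013]]
(array([-0.0049,  0.024 ,  0.7812]), array([ 0.0018, -0.0021,  0.0049]))
both 29.832719251530964 [ 0.5654  0.0219  0.113   0.2103  0.0384 -0.0347  0.0723 -0.8794]
[[-0.7229 -0.4218]
 [-1.3032  1.42  ]
 [ 2.1286  0.347 ]
 [ 2.3715 -0.139 ]
 [ 0.4102  0.2718]
 [ 0.4522  1.2584]
 [-0.8251 -2.0298]
 [-1.1071  0.0673]]
(array([-0.0151,  0.0196,  0.8248]), array([ 0.0009, -0.001 ,  0.0041]))
tip -81.01576938825562 0.020036108064539895
hub -79.16199143676803 0.0006417480506415132
m0 -117.79040805633848 0.0179027662985033
m1 116.9539523984226 0.018433522435126054
```

Emit:
drive_tool(
  series=[
    [[-0.01,0.022,0,0,0,0.0045],[0,0,0.3,0,0,0],[0,0,0.3,0,0,0],[0,0,0.2,0,0,0],[0,0,0,0,0,0]],
  ],
)

```text
clock: 5.92
tcp_pos: [0.5676, 0.0222, 0.1068]
orientation: [-0.154, 0.901, -0.314, 0.256]
wrist_force: [-1.0, -0.3, 0.1]
finger_gap: 0.047
grip_force: 0.0
```

Emit:
drive_tool(
  series=[
    [[0,0,0,0,0,0],[0,0,0,0,0,0],[0,0,0,0,0,0],[0,0,0,0,0,0],[0,0,0,0,0,0]],
  ],
  jaw=-1,
  grip_force=60,
)

```text
clock: 6.55
tcp_pos: [0.5688, 0.0215, 0.1102]
orientation: [-0.154, 0.901, -0.313, 0.259]
wrist_force: [-6.8, -2.4, 6.9]
finger_gap: 0.0087
grip_force: 59.5
```

```bash
python3 - <<'E'
from plan import *
s=env.get_state();T=wpose();print(s["wrist_force"],s["ft_torque"],T[:3,:3].T@s["wrist_force"],s["finger_gap"],s["clock"],s["joint_pos"])
w=viewer.read_camera("wrist");save(cv2.resize(w,(480,360)),"w2.png")
E
```

```text
[-6.8437 -2.3504  6.8958] [-0.0759  0.6615  0.024 ] [-0.5128  2.0601 -9.7676] 0.008721700741077363 6.55 [-0.2272  0.0464 -0.8526  0.1031  0.2413 -2.6283]
```

View pics/w2.png

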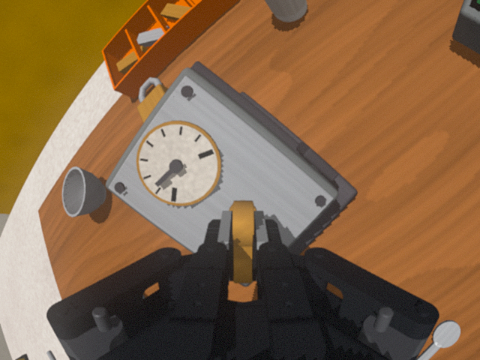

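The jaws hold the key squarely. There is a 10 N axial push, so I'll ease it back 3 mm and start winding.

Emit:
drive_tool(
  series=[
    [[0,0,-0.028,0,0,0],[0,0,0,0,0,0.03],[0,0,0,0,0,0.05],[0,0,0,0,0,0.05],[0,0,0,0,0,0.05],[0,0,0,0,0,0.05],[0,0,0,0,0,0.05]],
  ],
)

```text
clock: 7.48
tcp_pos: [0.5677, 0.0214, 0.1107]
orientation: [-0.25, 0.68, -0.669, 0.167]
wrist_force: [23.5, 2.4, -25.9]
finger_gap: 0.0089
grip_force: 63.3
```

```bash
cat > st.py <<'E'
from plan import *
s=env.get_state();T=wpose();print("toolF",T[:3,:3].T@s["wrist_force"],"toolM",T[:3,:3].T@s["ft_torque"],s["finger_gap"],s["clock"],s["joint_pos"],s["tcp_pos"])
x=np.load("fit2.npy");a,u,l=axes(x[3]);g=T[:3,0];print("clock angle",np.degrees(np.arctan2(-g@l,g@u)),"tilt err",np.degrees(np.arccos(-T[:3,2]@a)))
E
python3 st.py
```

```text
toolF [ 1.5509 -4.7911 34.7437] toolM [ 0.4826  0.1989 -0.2038] 0.008871618718424963 7.475 [-0.2285  0.0442 -0.8516  0.1088  0.2425 -1.7456] [0.5677 0.0214 0.1107]
clock angle 100.99018665257199 tilt err 0.21981234003630254
```

Emit:
drive_tool(
  series=[
    [[0,0,0.022,0,0,0.03],[0,0,0,0,0,0.05],[0,0,0,0,0,0.05],[0,0,0,0,0,0.05],[0,0,0,0,0,0.05],[0,0,0,0,0,0.05],[0,0,0,0,0,0.05],[0,0,0,0,0,0.05],[0,0,0,0,0,0.05]],
  ],
)

```text
clock: 8.6
tcp_pos: [0.5677, 0.0218, 0.1103]
orientation: [0.3, -0.113, 0.947, 0.025]
wrist_force: [-9.3, -1.0, 9.5]
finger_gap: 0.0087
grip_force: 70.4
```

```bash
python3 st.py
```

```text
toolF [  2.1314   0.9973 -13.0717] toolM [-0.3227  1.0197 -0.1796] 0.008689325757159869 8.6 [-0.2275  0.0445 -0.8532  0.1059  0.2418 -0.3934] [0.5677 0.0218 0.1103]
clock angle 178.40843978281134 tilt err 0.24644329378195198
```

Emit:
drive_tool(
  series=[
    [[0,0,-0.005,0,0,0.05],[0,0,0,0,0,0.05],[0,0,0,0,0,0.05],[0,0,0,0,0,0.05],[0,0,0,0,0,0.05],[0,0,0,0,0,0.05],[0,0,0,0,0,0.05],[0,0,0,0,0,0.05],[0,0,0,0,0,0.05],[0,0,0,0,0,0.05],[0,0,0,0,0,0.05],[0,0,0,0,0,0.05],[0,0,0,0,0,0]],
  ],
)

```text
clock: 10.22
tcp_pos: [0.5679, 0.0222, 0.1106]
orientation: [0.156, 0.698, 0.65, 0.258]
wrist_force: [-2.7, 1.4, 3.5]
finger_gap: 0.0086
grip_force: 68.9
```

```bash
python3 st.py; python3 -c "
from plan import *
save(cv2.resize(viewer.read_camera('wrist'),(480,360)),'w3.png')"
```

```text
toolF [ 1.8827 -0.4636 -4.2757] toolM [0.6545 0.5375 0.0438] 0.008586580484538687 10.225 [-0.2274  0.0445 -0.8526  0.1064  0.2431  1.485 ] [0.5679 0.0222 0.1106]
clock angle -73.97875912223887 tilt err 0.18369579078291803
```

View pics/w3.png

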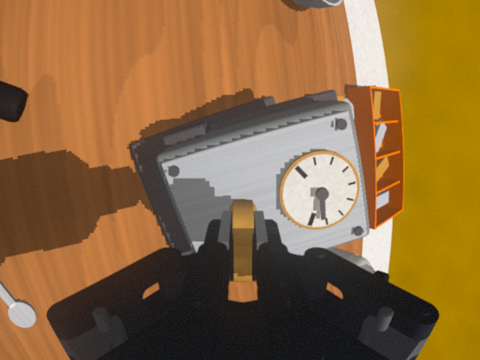

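The hand (hub 321,194; tip 322,215) is just short of the last mark (311,219).

Emit:
drive_tool(
  series=[
    [[0,0,0,0,0,0.05],[0,0,0,0,0,0.05],[0,0,0,0,0,0.04],[0,0,0,0,0,0.02],[0,0,0,0,0,0.02]],
  ],
)

```text
clock: 10.9
tcp_pos: [0.568, 0.0221, 0.1107]
orientation: [0.079, 0.851, 0.431, 0.291]
wrist_force: [-4.1, 0.6, 6.7]
finger_gap: 0.0086
grip_force: 87.5
```

```bash
python3 st.py
```

```text
toolF [ 1.4474 -0.6607 -7.7192] toolM [ 0.8655  0.2125 -1.598 ] 0.008603123160352276 10.9 [-0.2272  0.0444 -0.8525  0.1061  0.2426  2.0487] [0.568  0.0221 0.1107]
clock angle -41.695662892530855 tilt err 0.21603407170883437
```

Emit:
drive_tool(
  series=[
    [[0,0,0,0,0,0.02],[0,0,0,0,0,0.02]],
  ],
)

```text
clock: 11.15
tcp_pos: [0.568, 0.0221, 0.1108]
orientation: [0.061, 0.875, 0.378, 0.295]
wrist_force: [-8.7, -0.3, 7.4]
finger_gap: 0.0092
grip_force: 167.5
```

```bash
python3 st.py
```

```text
toolF [ -1.4533  -2.8409 -10.9643] toolM [ 0.8327 -0.4561 -3.9699] 0.009212327455454814 11.15 [-0.2267  0.044  -0.8526  0.106   0.2417  2.1694] [0.568  0.0221 0.1108]
clock angle -34.800710981151994 tilt err 0.2510638160912909
```

The torque has risen to 4 N m, so the key is on its stop. I'll ease off, open the jaws and retreat along the axis.

Emit:
drive_tool(
  series=[
    [[0,0,0,0,0,-0.045],[0,0,0,0,0,0]],
  ],
)

```text
clock: 11.4
tcp_pos: [0.568, 0.022, 0.1107]
orientation: [0.081, 0.848, 0.437, 0.29]
wrist_force: [-5.0, 1.6, 6.1]
finger_gap: 0.0087
grip_force: 79.8
```

Emit:
drive_tool(
  series=[
    [[0,0,0,0,0,0],[0,0,0,0,0,0],[0,0,0,0,0,0],[0,0,-0.2,0,0,0],[0,0,-0.4,0,0,0],[0,0,-0.4,0,0,0],[0,0,0,0,0,0]],
  ],
  jaw=0.1,
)

```text
clock: 12.28
tcp_pos: [0.5013, 0.0068, 0.2123]
orientation: [0.083, 0.848, 0.435, 0.292]
wrist_force: [0.8, 1.0, -0.5]
finger_gap: 0.0471
grip_force: 0.0
```

```bash
python3 st.py; cat > c.py <<'E'
from plan import *
T=wpose();C=cams();np.save("T2.npy",T)
a=cv2.resize(C["wrist"],(560,420))
b=cv2.resize(C["side"][90:200,310:420],(240,240),interpolation=2);c=cv2.resize(C["scene"][210:350,80:220],(240,240),interpolation=2)
o=np.zeros((480,800,3),np.uint8);o[:420,:560]=a;o[:240,560:]=b;o[240:,560:]=c;save(o,"c.png")
for c in C: 
    r=models.silhouettes("start_tip",c);print(c,[(round(q["score"],2),np.round(q["location"],1),q["region"].sum()) for q in r[:3]])
E
python3 c.py
```

```text
toolF [ 0.9632 -0.2642  0.9691] toolM [ 0.3063 -0.3609 -0.0021] 0.047099657975187594 12.275 [-0.3153 -0.2377 -0.7948  0.4602  0.2874  1.9605] [0.5013 0.0068 0.2123]
clock angle -42.40502021350563 tilt err 0.5498793616440824
scene [(0.73, array([132.8, 231.9]), np.int64(359))]
side [(0.45, array([380.4, 117.7]), np.int64(195))]
wrist [(0.17, array([477.1, 228.6]), np.int64(2087))]
```

View pics/c.png

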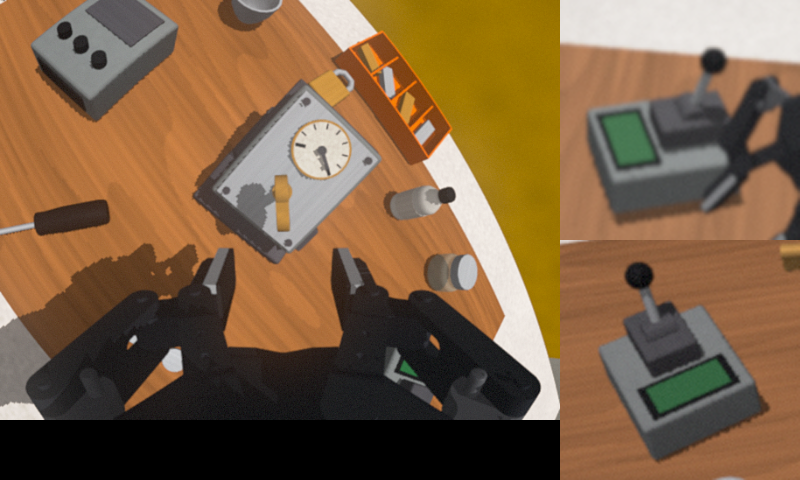

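The hand is now on the last mark (hub 321,151; mark 328,172), so the key is fully wound. The lever knob is at scene pixel (126,230) and side pixel (380,118). Next I'll plan the push.

```bash
cat > d.py <<'E'
from plan import *
k,e=tri([ray("scene",(126.1,230.4)),ray("side",(380.1,118))]);print("knob",k,e)
c=np.array([.5844,-.2764]);y=np.arctan2(.0547+.0496,.1168+.1239);xr=np.array([np.cos(y),np.sin(y),0])
off=np.array([*(c-.0538*xr[:2]),.1247]);on=np.array([*(c+.0038*xr[:2]),.1247]);print("yaw",y,"off",off,"on",on)
kn=(k+off)/2;kn[2]=.1247
R=np.column_stack([xr,np.cross([0,0,-1],xr),[0,0,-1]])
A=kn-.055*xr;A[2]=.2
d,v=delta(A,R);print("A",A,"first turn",v,"|deg|",np.linalg.norm(v)*180)
T=wpose();print("shift in final frame",R.T@(A-T[:3,3])/.12, "world shift",A-T[:3,3])
print("cyl",onz(ray("scene",(226,218)),.02))
E
python3 d.py
```

```text
knob [ 0.5347 -0.2967  0.1271] [np.float64(0.0007347032841111851), np.float64(0.0007347032841110743)]
yaw 0.4088961697267307 off [ 0.535  -0.2978  0.1247] on [ 0.5879 -0.2749  0.1247]
A [ 0.4844 -0.3191  0.2   ] first turn [ 0.0893 -0.1744  0.1663] |deg| 46.255477202629024
shift in final frame [-1.2034  2.4499  0.0551] world shift [-0.0156 -0.3272 -0.0066]
cyl [ 0.4133 -0.1365  0.02  ]
```

Emit:
drive_tool(
  series=[
    [[0,0,-0.05,0.0179,-0.0349,0.0333],[0,0,0,0.0179,-0.0349,0.0333],[0,0,0,0.0179,-0.0349,0.0333],[0,0,0,0.0179,-0.0349,0.0333],[0,0,0,0.0177,-0.0348,0.0331],[-0.15,0.306,0,0,0,0],[-0.15,0.306,0,0,0,0],[-0.15,0.306,0,0,0,0],[-0.15,0.306,0,0,0,0],[-0.15,0.306,0,0,0,0],[-0.15,0.306,0,0,0,0],[-0.15,0.306,0,0,0,0],[-0.15,0.306,0,0,0,0],[0,0,0,0,0,0]],
  ],
  jaw=-1,
)

```text
clock: 14.32
tcp_pos: [0.4815, -0.3222, 0.2112]
orientation: [0.0, 0.98, 0.201, 0.0]
wrist_force: [0.1, 0.1, 0.6]
finger_gap: 0.0002
grip_force: 0.0
```

```bash
sed -i 's/A\[2\]=.2$/A[2]=.116/' d.py; python3 d.py; python3 -c "
from plan import *
print(env.get_state()['joint_pos'],env.get_state()['clock'])
o=np.hstack([viewer.read_camera('scene')[100:340,40:280],viewer.read_camera('side')[40:280,270:510]]);save(cv2.resize(o,(800,400)),'d.png')"
```

```text
knob [ 0.5347 -0.2967  0.1271] [np.float64(0.0007347032841111851), np.float64(0.0007347032841110743)]
yaw 0.4088961697267307 off [ 0.535  -0.2978  0.1247] on [ 0.5879 -0.2749  0.1247]
A [ 0.4844 -0.3191  0.116 ] first turn [ 0.0001 -0.0003 -0.0011] |deg| 0.20817030923039742
shift in final frame [ 0.0323 -0.0146  0.7934] world shift [ 0.0029  0.0032 -0.0952]
cyl [ 0.4133 -0.1365  0.02  ]
[-0.7287  0.3313 -0.0048  1.2341  0.0007  2.0076] 14.325
```

View pics/d.png

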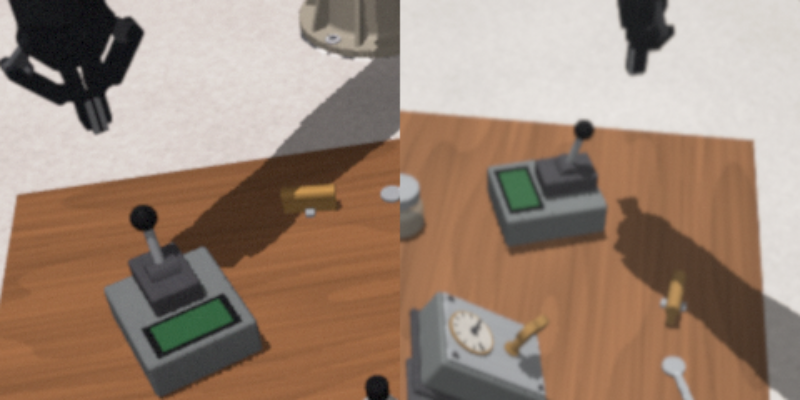

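The closed jaws are behind the knob (-x side), clear of everything. I'll descend and push.

Emit:
drive_tool(
  series=[
    [[0,-0.015,0.4,0,0,0],[0,0,0.39,0,0,0],[0.1,0,0,0,0,0],[0.1,0,0,0,0,0],[0.1,0,0,0,0,0],[0.08,0,0,0,0,0],[0.08,0,0,0,0,0],[0.08,0,0,0,0,0],[0.08,0,0,0,0,0],[0.08,0,0,0,0,0],[0,0,0,0,0,0]],
  ],
)

```text
clock: 15.8
tcp_pos: [0.556, -0.2854, 0.1184]
orientation: [0.001, 0.979, 0.202, -0.002]
wrist_force: [-9.1, -3.6, 2.6]
finger_gap: -0.0002
grip_force: 5.0
```

Emit:
drive_tool(
  series=[
    [[0.04,0,0,0,0,0],[0.03,0,0,0,0,0]],
  ],
)

```text
clock: 16.05
tcp_pos: [0.5568, -0.285, 0.1182]
orientation: [0.002, 0.98, 0.2, -0.009]
wrist_force: [-36.4, -16.5, 13.1]
finger_gap: 0.0002
grip_force: 19.8
```

```bash
python3 st.py;python3 d.py | grep shift
```

```text
toolF [-40.2426   0.946  -12.3153] toolM [-0.2886 -7.6036  0.1463] 0.00019430905357662747 16.05 [-0.5936  0.4777 -0.0178  1.0849 -0.0166  2.1452] [ 0.5568 -0.285   0.1182]
clock angle -13.575274825591341 tilt err 36.06592864546491
shift in final frame [-0.6667  0.0211  0.0187] world shift [-0.0724 -0.0341 -0.0022]
```

The force rises at a hard stop. I'll back away, lift and verify.

Emit:
drive_tool(
  series=[
    [[-0.1,0,0,0,0,0],[-0.3,0,0,0,0,0],[-0.3,0,0,0,0,0],[0,0,-0.4,0,0,0],[0,0,-0.4,0,0,0],[0,0,0,0,0,0]],
  ],
)

```text
clock: 16.8
tcp_pos: [0.4911, -0.3161, 0.2193]
orientation: [0.004, 0.979, 0.203, 0.004]
wrist_force: [1.4, -0.3, 0.0]
finger_gap: -0.0002
grip_force: 0.0
```

```bash
python3 -c "
from plan import *
a=viewer.read_camera('scene');b=viewer.read_camera('side')
o=np.hstack([cv2.resize(a[190:350,80:240],(400,400),interpolation=2),cv2.resize(b[90:190,310:410],(400,400),interpolation=2)])
p=np.hstack([cv2.resize(a[190:270,290:390],(250,200),interpolation=2),cv2.resize(b[200:300,260:385],(250,200),interpolation=2),np.zeros((200,300,3),np.uint8)]);save(np.vstack([o,p]),'e.png')
rs=[]
for c in ('scene','side'):
    r=models.silhouettes('start_tip',c);print(c,[(round(q['score'],2),np.round(q['location'],1),q['region'].sum()) for q in r[:3]])
on=np.array([.5879,-.2749,.1247]);print(proj('scene',on),proj('side',on))"; python3 st.py
```

```text
scene [(0.56, array([139. , 249.6]), np.int64(302))]
side [(0.47, array([360.6, 126.4]), np.int64(170))]
[140.1889 251.3693] [352.6246 123.7138]
toolF [0.1507 0.1562 0.1875] toolM [0.0024 0.004  0.0034] -4.393680834643574e-05 17.0 [-0.7102  0.3329  0.0026  1.2401  0.0014  2.0222] [ 0.4884 -0.314   0.2133]
clock angle -13.807796516132688 tilt err 34.91740250157221
```

View pics/e.png

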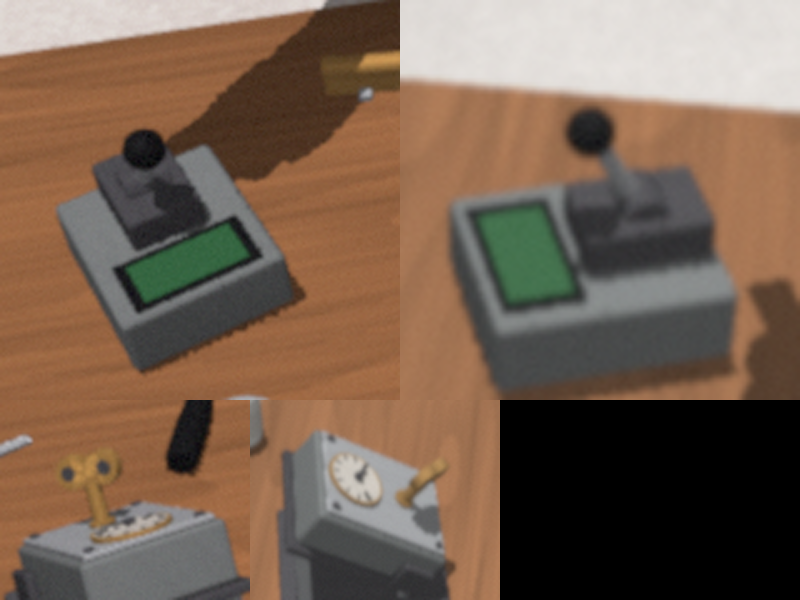

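```bash
python3 -c "
from plan import *
k,e=tri([ray('scene',(137.6,249.6)),ray('side',(357.5,123))]);k0=tri([ray('scene',(126.1,230.4)),ray('side',(380.1,118))])[0]
print(k,e,k-k0,np.linalg.norm(k-k0));off=np.array([.535,-.2978,.1247]);print(proj('scene',off),proj('side',off))"
```

```text
[ 0.579  -0.28    0.1224] [np.float64(0.001018618156510341), np.float64(0.0010186181565103568)] [ 0.0444  0.0167 -0.0047] 0.04761945701792159
[125.3914 231.457 ] [379.6883 118.9219]
```

```bash
python3 -c "
from plan import *
S={'-x-y':(104,274),'+x-y':(134,321.2),'+x+y':(193.2,293.2),'-x+y':(164,249.2)}
D={'+x-y':(323,140.8),'+x+y':(334.3,172.5),'-x+y':(393.8,163)}
sg=lambda k:np.array([.065*(1 if k[0]=='+' else -1),.055*(1 if k[2]=='+' else -1)])
def corner(x,k): return np.array([*(x[:2]+Rn.from_euler('z',x[2]).as_matrix()[:2,:2]@sg(k)),.05])
for obs in ([('scene',S)],[('side',D)],[('scene',S),('side',D)]):
    f=lambda x:np.concatenate([proj(c,corner(x,k))-p for c,O in obs for k,p in O.items()])
    r=least_squares(f,[.58,-.275,.42],x_scale=.01);x=r.x;print(x,r.cost)
xr=np.array([np.cos(x[2]),np.sin(x[2]),0])
piv=np.array([*(x[:2]-.025*xr[:2]),.072]);ax=np.array([0,0,1])
for th in (0,.15,.8,.9,1.,1.1):
    P=piv+.06*(np.sin(th-.5)*xr+np.cos(th-.5)*ax);print(th,P,proj('scene',P),proj('side',P))
print('obs before (126.1,230.4) (380.1,118) after (137.6,249.6) (357.5,123)')"
```

```text
[ 0.5829 -0.2767  0.3777] 16.39321339163881
[ 0.5747 -0.2798  0.3618] 3.341820276309644
[ 0.5791 -0.2777  0.3794] 32.40439968253604
0 [ 0.5291 -0.2976  0.1247] [125.5901 229.0886] [382.567  119.2533]
0.15 [ 0.5367 -0.2945  0.1284] [126.944  230.1201] [378.8396 118.3839]
0.8 [ 0.5723 -0.2803  0.1293] [135.9143 243.034 ] [360.692 120.85 ]
0.9 [ 0.5776 -0.2783  0.1273] [137.5826 246.0323] [357.9575 122.0925]
1.0 [ 0.5826 -0.2763  0.1247] [139.2779 249.2199] [355.326 123.536]
1.1 [ 0.5873 -0.2744  0.1215] [140.9804 252.5606] [352.8263 125.164 ]
obs before (126.1,230.4) (380.1,118) after (137.6,249.6) (357.5,123)
```

The lever matches about 1.0 rad in both views and it met a hard stop. The key is still on the last mark and the arm is clear.

```bash
python3 -c "
from h import *
print(order.hand_in())"
```

```text
the job is handed in; nothing more can be done
None
```

I wound the movement until the key met its stop with the hand on the last mark, then pushed the start lever over to its hard stop (about 1.0 rad in both views); the arm is clear of everything and the job was handed in after about 17 s.

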